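# Move the hot-air nozzles to the station stand in the same order

## Task

The four hot-air nozzles on the finned aluminium cooling rack are lined up in the order I will need them for this repair. Move them onto the empty dark steel stand, one on each post, seated fully down and upright, in the same order from left to right as they stand now. Leave the other things on the bench where they are.

Things in the scene. Friction and masses are not known exactly. Their poses are not given: they have to be found in the camera images.
- cooling_rack: full at the start: fixed grey aluminium finned rack, 64 (x) x 270 (y) mm, top face 16 mm above the bench; origin under its centre on the bench; y runs along the row to the robot's left, within 0.2 rad. Four upright posts 16 mm thick, 22 mm above the top face, at x = 0, y = -105, -35, 35, 105 mm: a nozzle sits over a post, rim on the top face, with 6 mm of play all round.
- stand: empty at the start: fixed dark steel stand, end cheeks 34 mm high, 64 (x) x 270 (y) mm, top face 16 mm above the bench; origin under its centre on the bench; y runs along the row to the robot's left, within 0.2 rad. Four upright posts 16 mm thick, 22 mm above the top face, at x = 0, y = -105, -35, 35, 105 mm: a nozzle sits over a post, rim on the top face, with 6 mm of play all round.
- nozzle_fine: loose stainless steel hot-air nozzle, about 60 g, standing on its collar, an upright tube 36 mm across outside and 30 mm tall with 28 mm bore, open below, its widest part, plain to grip from above; above it a cone and a thin round spout 9 mm across; 64 mm tall in all. Origin: centre of the collar's lower rim, z up its axis.
- nozzle_wide: loose stainless steel hot-air nozzle, about 60 g, standing on its collar, an upright tube 36 mm across outside and 30 mm tall with 28 mm bore, open below, its widest part, plain to grip from above; above it a thick round spout 22 mm across; 56 mm tall in all. Origin: centre of the collar's lower rim, z up its axis.
- nozzle_hood: loose stainless steel hot-air nozzle, about 60 g, standing on its collar, an upright tube 36 mm across outside and 30 mm tall with 28 mm bore, open below, its widest part, plain to grip from above; above it an open square hood 25 x 25 mm; 54 mm tall in all. Origin: centre of the collar's lower rim, z up its axis, x and y along the hood's sides.
- nozzle_fan: loose stainless steel hot-air nozzle, about 60 g, standing on its collar, an upright tube 36 mm across outside and 30 mm tall with 28 mm bore, open below, its widest part, plain to grip from above; above it a flat fan that widens to 34 x 11 mm at the top; 60 mm tall in all. Origin: centre of the collar's lower rim, z up its axis, y along the fan's width.
- screwdriver: bystander, loose: red and black screwdriver lying on the bench, 200 mm long, 29 mm thick; origin under its middle, x towards the blade.
- circuit_board: bystander, loose: olive circuit board with black heat sink, 90 x 140 mm, 21 mm high; origin under its centre.
- solder_spool: bystander, loose: spool of solder standing on end, 55 mm across, 44 mm high; origin under its centre.
- side_cutters: bystander, loose: side cutters with red handles lying flat, 145 mm long, 62 mm wide, 15 mm high; origin at the root of the handles (the handles reach 112 mm from it towards -x, the jaws 33 mm towards +x).
There are look-alikes about, which are no part of the job. Leave any green look-alike of the nozzle_hood alone. What is shaped like the nozzle_wide but red is not meant.

How it is judged:
By the outcome, as a careful person would: the job done as asked, in the order asked, and still so for the second after the job is handed in, with the robot touching nothing.
It also fails if it takes over 99 s, if anything falls off the work surface, if the arm or the gripper's body presses on something with over 40 N, if the wrist force passes 120 N, or if a joint passes its speed limit or range.

## Robot

A 6-joint arm with a two-finger parallel gripper is mounted at the origin on the work surface. World frame = base frame: x ahead of the robot, y to its left, z up, the work surface at z = 0. Lengths are in m, angles in rad, forces in N, time in s.
With the tool pointing down it reaches from about 0.325 to 0.9 m from the base axis. Payload 6.1 kg.
Tool frame: the origin (TCP) lies midway between the tips of the shut fingers; the grasp point (between the pads) lies 19 mm behind it; x points along the fingers, y is the direction in which the jaws open and shut, and the axes are right-handed (so a half turn about x gives the same grasp; the last joint's range is limited). The gripper opens to 85 mm and grips with 20 to 120 N. Pads are 22 mm wide; open, the fingers measure 114 mm over their backs; the gripper's body (76 mm by 85 mm) begins 54 mm behind the grasp point. The pads swing forward as they close: fully open they stand 13 mm farther back than shut.
Start: joints at [-1.442, 0.22, 1.526, -0, 1.395, -0.126], TCP at [0.158, -0.605, 0.231] pointing down, gripper open.
Joint ranges: [-2.98, 2.98], [-0.91, 2.08], [0.09, 2.57], [-1.24, 4.39], [0.2, 2.65], [-2.68, 2.68]. Speed limits (rad/s): [2.57, 2.57, 3.01, 3.14, 3.14, 3.14].

## Interface

Orientations are given as [roll, pitch, yaw] about the fixed x, y, z axes, in that order (R = Rz(yaw) Ry(pitch) Rx(roll)).
In Python, from plant import movep, move_l, set_joints, gripper_to, hold, inverse_kinematics, observe, get_image, get_calibration, Unreachable, job_done gives the robot as it stands. Calls block until the motion is done:
- movep(position, orientation): joint-space move of the TCP to a pose.
- move_l(position, feed=0.15, rotation=None, max_force=None): straight line of the TCP; rotation=None keeps the orientation; feed is the mean speed in m/s. With max_force (N) it stops when the force on the tool has changed by that much, and returns True; else False.
- set_joints(angles): joint-space move.
- gripper_to(opening, f_grip=None): finger opening in m; f_grip is the grip in N (None keeps the last); returns when the fingers have stopped.
- hold(seconds).
- inverse_kinematics(position, orientation): joint angles nearest the present ones, or None.
- observe(): the state.
- get_image(name): name is "scene" or "top" or "wrist"; returns (picture, depth): 480x640x3 uint8, red, green, blue; 480x640 float32, m along the optical axis (not along the pixel's ray), 0 where there is no reading.
- get_calibration(name): a dict with "intrinsics" (3x3 intrinsics, pixels), "dist_coeffs" ([k1, k2, p1, p2, k3] as OpenCV has them; the pictures are not rectified), "world_from_camera" (4x4, takes a point from camera to world coordinates). Camera axes: x right, y down, z forward; pixel columns grow to the right and rows downward; lengths in m; the calibration is good to about 2 mm. A picture is of the moment at which its call begins: read the wrist's pose just before it. get_calibration takes no time and is no camera call; for the wrist camera it gives the pose at the moment of the call.
A pose or a line that the arm cannot do raises Unreachable and nothing moves.
- job_done(): hands the job in, once; it reports no verdict.
The state is a dict: "time_s": time; "q": joint angles; "joint_velocities": joint speeds; "joint_torque": joint torques, N m; "eef_pos": TCP position; "tcp_rot": TCP orientation; "ft_force": force on the tool from outside, world axes, zero at the start; "torque": the same for the moment, N m; "opening": finger opening in m.
Only numpy, scipy, OpenCV 4.12 (cv2) and the standard library are available. Lean on these libraries where they do the work, as an engineer would, in place of code of your own. Each camera call takes 0.05 s, during which the arm holds its last target. There are 200 camera calls.

## Working session

There is one attempt and no reset: what is moved stays moved. The work goes in short steps, each a Python script; the robot and the scene stay as the last script left them, time stands still between calls to the robot, and variables do not carry over. Pictures are saved under pics/ and viewed, about 12 in all and at most 16, crops included, and the job is handed in when it is done.

```bash
mkdir -p pics; ls; python3 - <<'E'
from plant import *
import cv2,numpy as np
for n in("scene","top"):
    im,d=get_image(n); cv2.imwrite(f"pics/{n}0.png",im[:,:,::-1]); np.savez(f"{n}0.npz",im=im,d=d)
    c=get_calibration(n); print(n,np.round(c["intrinsics"],1).tolist(),np.round(c["dist_coeffs"],3),np.round(c["world_from_camera"],3).tolist())
print(observe())
E
```

```text
pics
scene [[442.2, 0.0, 317.7], [0.0, 442.2, 237.7], [0.0, 0.0, 1.0]] [-0.109  0.     0.     0.     0.   ] [[0.859, 0.34, -0.384, 0.96], [0.512, -0.565, 0.647, -0.605], [0.003, -0.752, -0.659, 0.646], [0.0, 0.0, 0.0, 1.0]]
top [[557.0, 0.0, 316.1], [0.0, 557.0, 239.8], [0.0, 0.0, 1.0]] [-0.116  0.     0.     0.     0.   ] [[-0.027, -0.994, 0.107, 0.474], [-1.0, 0.026, -0.012, 0.0], [0.009, -0.107, -0.994, 1.498], [0.0, 0.0, 0.0, 1.0]]
{'time_s': 0.1, 'q': array([-1.44208269e+00,  2.21193642e-01,  1.52747828e+00,  2.43279263e-05,
        1.39470564e+00, -1.26074068e-01]), 'joint_velocities': array([-9.19495372e-05, -1.91166529e-03, -2.38902733e-03, -6.34323447e-04,
        2.66817455e-03,  5.66301173e-04]), 'joint_torque': array([ 1.32867648e-03, -4.98241782e+01, -3.90546155e+01, -1.64430689e-04,
        5.67412368e-03,  3.52043787e-05]), 'eef_pos': array([ 0.157475  , -0.60427884,  0.23028966]), 'tcp_rot': array([-1.71028433,  1.56901126,  1.68609174]), 'ft_force': array([ 0.34814153, -0.40479413, -0.20979376]), 'torque': array([-0.03079157,  0.03580095, -0.04723933]), 'opening': 0.08516413136788448}
```

View pics/scene0.png

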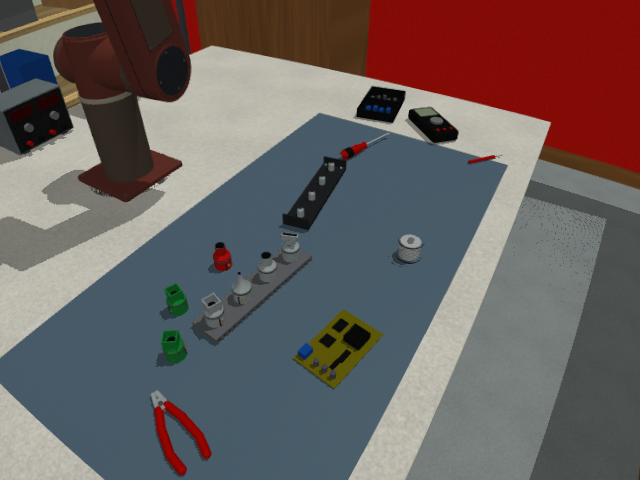

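View pics/top0.png

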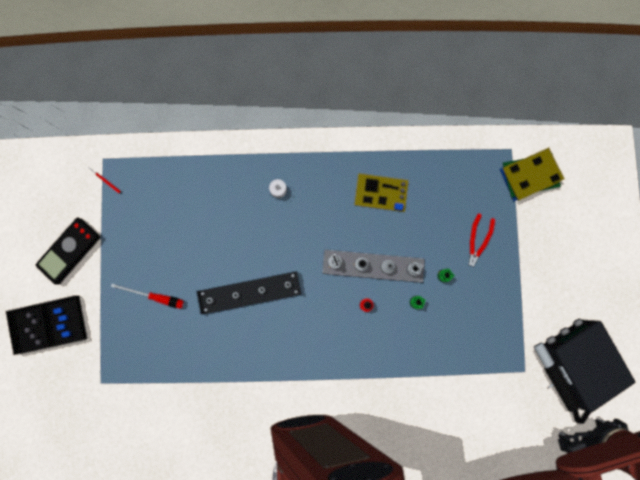

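The top view shows the rack's row at rows 261–268. From robot-left (image left) the nozzles are fan (336,261), wide (362,264), fine (389,267) and hood (415,268). The stand is at about (249,293). The look-alikes are the red nozzle_wide shape (366,305) and the green hoods (418,302) and (446,275), all off the rack. Next I'll look from the wrist and build ortho maps in world coordinates.

```bash
cat > h.py <<'E'
from plant import *
import cv2,numpy as np
def down(psi): return [0,np.pi/2,psi]
def cloud(name,stride=1):
    c=get_calibration(name); im,d=get_image(name)
    v,u=np.mgrid[0:480,0:640]
    n=cv2.undistortPoints(np.stack([u,v],-1).reshape(-1,1,2).astype(np.float64),c["intrinsics"],c["dist_coeffs"])[:,0]
    z=d.reshape(-1).astype(float); T=np.array(c["world_from_camera"])
    P=(np.c_[n*z[:,None],z])@T[:3,:3].T+T[:3,3]
    ok=z>0
    return P[ok],im.reshape(-1,3)[ok],im
def ortho(P,C,x0,x1,y0,y1,s=0.001,zmax=.13):
    # image: rows = x decreasing, cols = y decreasing (robot's left is left)
    h,w=int((x1-x0)/s),int((y1-y0)/s)
    r=((x1-P[:,0])/s).astype(int);c=((y1-P[:,1])/s).astype(int)
    m=(r>=0)&(r<h)&(c>=0)&(c<w)&(P[:,2]<zmax)
    r,c,P,C=r[m],c[m],P[m],C[m]; o=np.argsort(P[:,2])
    img=np.zeros((h,w,3),np.uint8);Z=np.zeros((h,w)); img[r[o],c[o]]=C[o];Z[r[o],c[o]]=P[o,2]
    return img,Z
E
python3 - <<'E'
from h import *
from scipy.spatial.transform import Rotation as R
def show():
    o=observe();Rt=R.from_euler('xyz',o["tcp_rot"]).as_matrix();T=np.array(get_calibration("wrist")["world_from_camera"])
    print("cam in tcp",(Rt.T@(T[:3,3]-o["eef_pos"])).round(3),(Rt.T@T[:3,:3]).round(2).tolist())
show(); print(np.round(get_calibration("wrist")["intrinsics"],0).tolist())
for n,(x,y) in dict(rack=(.54,-.16),stand=(.47,.19)).items():
    for psi in(np.pi/2,-np.pi/2,0,np.pi):
        q=inverse_kinematics([x,y,.32],down(psi)); print(n,round(psi,2),None if q is None else np.round(q,2))
P,C,im=cloud("top")
for x0,x1,y0,y1 in((.4,.7,-.4,0.35),):
    i,Z=ortho(P,C,x0,x1,y0,y1,.002)
m=(P[:,2]>.028)&(P[:,2]<.1)&(P[:,0]>.42)&(P[:,0]<.62)&(P[:,1]>-.35)&(P[:,1]<.35)
Q=P[m]; from scipy.cluster.hierarchy import fclusterdata
l=fclusterdata(Q[:,:2],.012,'distance')
for k in set(l):
    q=Q[l==k]; print(len(q),q.mean(0).round(3),q[:,2].max().round(3))
E
```

```text
cam in tcp [-0.143 -0.    -0.081] [[-0.0, -0.32, 0.95], [1.0, -0.0, 0.0], [0.0, 0.95, 0.32]]
[[350.0, 0.0, 319.0], [0.0, 350.0, 242.0], [0.0, 0.0, 1.0]]
rack 1.57 None
rack -1.57 [-0.43  0.03  1.57 -0.    1.54 -0.43]
rack 0 [-0.43  0.03  1.57  0.    1.54 -2.  ]
rack 3.14 [-0.43  0.03  1.57 -0.    1.54  1.14]
stand 1.57 None
stand -1.57 [ 0.23 -0.11  1.71 -0.    1.55  0.23]
stand 0 [ 0.23 -0.11  1.71 -0.    1.55 -1.34]
stand 3.14 [ 0.23 -0.11  1.71  0.    1.55  1.8 ]
6 [0.473 0.345 0.03 ] 0.031
23 [0.479 0.268 0.035] 0.043
33 [0.474 0.297 0.033] 0.041
22 [0.516 0.06  0.034] 0.038
26 [0.521 0.032 0.033] 0.037
23 [0.504 0.128 0.034] 0.04
22 [0.493 0.197 0.035] 0.04
120 [ 0.457 -0.145  0.04 ] 0.062
33 [ 0.529 -0.346  0.038] 0.057
144 [ 0.46  -0.279  0.041] 0.06
152 [ 0.572 -0.064  0.058] 0.083
157 [ 0.564 -0.134  0.054] 0.077
139 [ 0.556 -0.202  0.051] 0.082
163 [ 0.548 -0.27   0.055] 0.072
```

```bash
cat > scan.py <<'E'
from h import *
from scipy.cluster.hierarchy import fclusterdata
import sys
def scan(n,x,y,tag):
    movep([x,y+.03,.27],down(-np.pi/2)); hold(.2)
    P,C,im=cloud("wrist"); np.savez(tag+n,P=P,C=C)
    img,Z=ortho(P,C,x-.1,x+.1,y-.2,y+.2); 
    return P,img,Z
E
python3 - <<'E'
from scan import *
out=[]
for n,x,y in(("rack",.56,-.168),("stand",.4985,.163)):
    P,img,Z=scan(n,x,y,"a_"); out.append(cv2.resize(img,None,fx=1.5,fy=1.5,interpolation=0))
    lo,hi=(.022,.045) if n=="rack" else (.030,.05)
    m=(P[:,2]>lo)&(P[:,2]<hi)&(abs(P[:,0]-x)<.07)&(abs(P[:,1]-y)<.17)
    Q=P[m][::2]; l=fclusterdata(Q[:,:2],.006,'distance') if len(Q)<9000 else None
    print(n,len(Q))
    if l is not None:
        for k in set(l):
            q=Q[l==k]
            if len(q)>25:
                (cx,cy),r=cv2.minEnclosingCircle(q[:,:2].astype(np.float32)*1000); print(len(q),q.mean(0).round(4),'z',q[:,2].max().round(4),'circ',round(cx,1),round(cy,1),round(r,1))
cv2.imwrite("pics/ortho1.png",np.vstack(out)[:,:,::-1]); print(observe()["time_s"])
E
```

```text
rack 347
55 [ 0.5607 -0.1197  0.0362] z 0.0449 circ 561.5 -131.2 17.4
130 [ 0.548  -0.2584  0.0342] z 0.0447 circ 547.4 -268.5 17.6
99 [ 0.556  -0.1891  0.0351] z 0.045 circ 555.5 -202.3 18.3
stand 434
61 [0.4911 0.2009 0.0352] z 0.039 circ 490.6 199.5 7.9
71 [0.4787 0.2681 0.0355] z 0.0395 circ 478.5 267.9 8.0
105 [0.4736 0.2963 0.0337] z 0.0359 circ 472.5 297.2 30.5
56 [0.5029 0.1327 0.035 ] z 0.0383 circ 502.7 130.9 7.8
91 [0.519  0.0341 0.033 ] z 0.0354 circ 519.6 33.9 31.1
50 [0.5135 0.0644 0.0349] z 0.0393 circ 513.6 61.9 7.8
4.1333
```

View pics/ortho1.png

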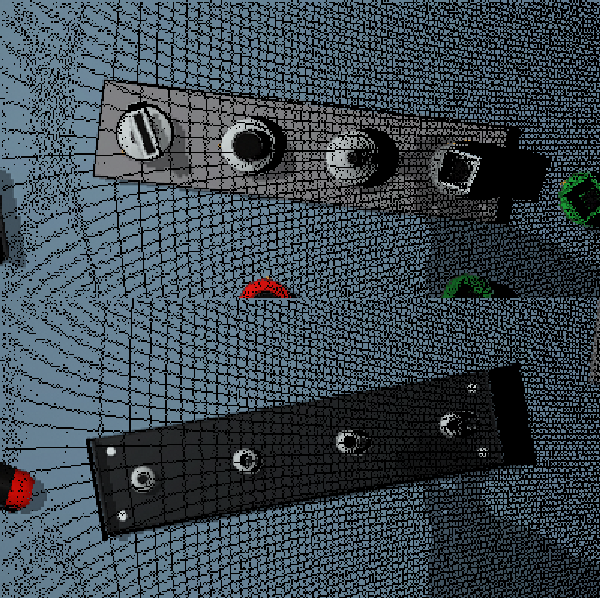

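Rack from robot-left: fan, wide, fine, hood, at ortho pixels (145,133), (250,143), (358,157) and (457,168). All four stainless nozzles are on the grey rack; the red one (265,290) and the green ones (580,200) and (468,290) are off it. The stand's four posts are clear, and their 8 mm radius matches the 16 mm posts. I'll start with the fan.

```bash
cat > job.py <<'E'
from h import *
names=["fan","wide","fine","hood"]
RY,SY=-0.103,0.169
D=np.load("a_rack.npz");P=D["P"]
m=(P[:,2]>.055)&(P[:,2]<.09)&(np.hypot(P[:,0]-.571,P[:,1]+.0645)<.03)
fan=(P[m].max(0)+P[m].min(0))/2
pick=np.array([[*fan[:2]],[.5615,-.1315],[.5555,-.2023],[.5474,-.2685]])
posts=np.array([[.4785,.2679],[.4906,.1995],[.5027,.1309],[.5136,.0619]])
u=np.array([-np.sin(SY),np.cos(SY)]); place=posts.mean(0)+np.outer([.105,.035,-.035,-.105],u)
G=.017;Hh=.12
pr,ps=down(-np.pi/2+RY),down(-np.pi/2+SY)
def do_pick(i):
    x,y=pick[i]; gripper_to(.07)
    move_l([x,y,Hh],.25,pr); s=move_l([x,y,G],.12,None,15)
    gripper_to(0.0,40); o=observe(); print(names[i],"stop",s,"grip",round(o["opening"],4),o["eef_pos"].round(4))
    move_l([x,y,Hh],.12); print("lifted",round(observe()["opening"],4),observe()["ft_force"].round(2))
def do_place(i):
    x,y=place[i]; move_l([x,y,Hh],.22,ps); move_l([x,y,.045],.15)
    s=move_l([x,y,G-.001],.05,None,8); o=observe(); print("place stop",s,o["eef_pos"].round(4),o["ft_force"].round(1))
    gripper_to(.07); move_l([x,y,Hh],.15); print("t",observe()["time_s"])
E
python3 - <<'E'
from job import *
print(pick[0].round(4),(place*1000).round(1).tolist(),np.abs(place-posts).max())
movep([*pick[0],.2],pr)
do_pick(0)
im,_=get_image("wrist");cv2.imwrite("pics/w1.png",im[:,:,::-1])
E
```

```text
[ 0.5711 -0.064 ] [[478.7, 268.6], [490.5, 199.6], [502.2, 130.5], [514.0, 61.5]] 0.0006541129259992617
fan stop False grip 0.0358 [ 0.5719 -0.0642  0.0181]
lifted 0.0354 [ 0.34 -0.3  -1.08]
```

View pics/w1.png

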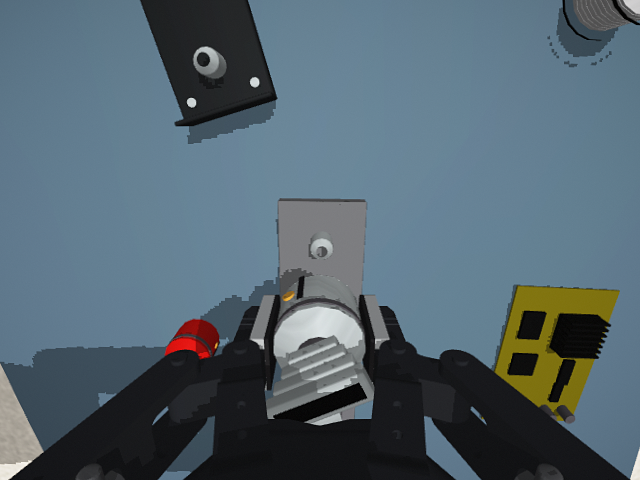

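The fan is held upright between the pads at (320,340), and its old post at (320,247) is free. Placing it now.

```bash
python3 - <<'E'
from job import *
do_place(0)
im,_=get_image("wrist");cv2.imwrite("pics/w2.png",im[:,:,::-1])
E
```

```text
place stop True [0.4783 0.2684 0.0179] [-1.8  0.4  5.8]
t 12.625
```

View pics/w2.png

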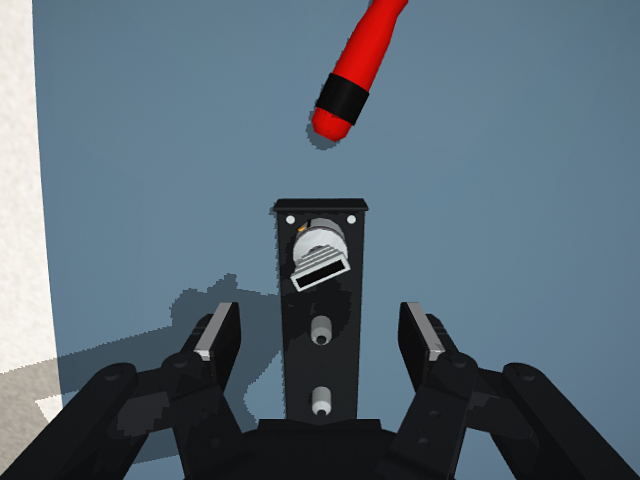

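The fan sits upright on the leftmost post at (320,250), touching down at the same height it was gripped. Now the other three.

```bash
python3 - <<'E'
from job import *
for i in(1,2,3):
    do_pick(i)
    o=observe()
    if not .033<o["opening"]<.038: print("bad grip");break
    do_place(i)
    if i<3: continue
    movep([.47,-.02,.27],down(-np.pi/2)); hold(.2)
    movep([.4985,.193,.27],down(-np.pi/2)); hold(.2)
    P,C,im=cloud("wrist"); np.savez("b_stand",P=P,C=C); cv2.imwrite("pics/w3.png",im[:,:,::-1])
    print(observe()["time_s"])
E
```

```text
wide stop False grip 0.0357 [ 0.5623 -0.1318  0.0182]
lifted 0.0354 [ 0.09  0.15 -0.42]
place stop True [0.49   0.1995 0.018 ] [-0.3  0.3  6.1]
t 21.25
fine stop False grip 0.0359 [ 0.5562 -0.2027  0.0182]
lifted 0.0357 [ 0.32  0.64 -0.93]
place stop True [0.5019 0.1305 0.0181] [-2.5 -0.5  7.7]
t 29.8083
hood stop False grip 0.0353 [ 0.5482 -0.269   0.0182]
lifted 0.0356 [ 0.27 -0.41 -1.33]
place stop True [0.5136 0.0615 0.018 ] [-1.5 -0.4  6.1]
t 38.325
40.3833
```

View pics/w3.png

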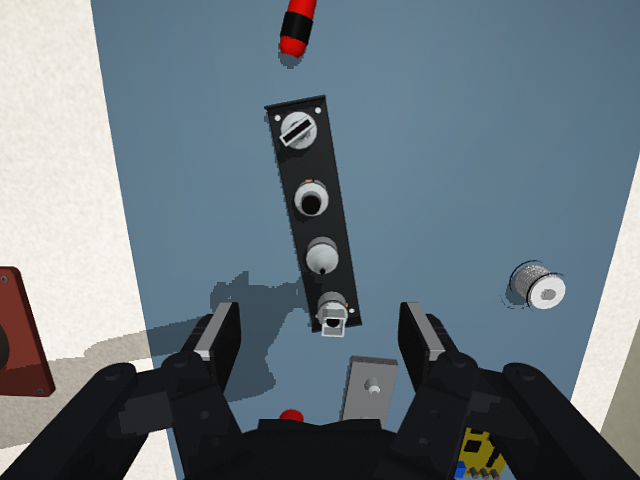

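All four are on the stand: fan (298,130), wide (311,197), fine (322,255), hood (332,315). I'll check the top heights and the other items from the scene camera.

```bash
python3 - <<'E'
from job import *
P=np.load("b_stand.npz")["P"]
for n,p,h in zip(names,place,(60,56,64,54)):
    q=P[np.hypot(*(P[:,:2]-p).T)<.022]; z=q[:,2]; t=q[z>z.max()-.006]
    print(n,"top",(np.percentile(z,99.5)*1000).round(1),"expect",16+h,"tip off",((t[:,:2].max(0)+t[:,:2].min(0))/2-p).round(4))
movep([.158,-.5,.3],down(-np.pi/2)) if inverse_kinematics([.158,-.5,.3],down(-np.pi/2)) is not None else None
a=np.load("scene0.npz")["im"]; b,_=get_image("scene")
cv2.imwrite("pics/s2.png",np.hstack([b[130:470,130:470],cv2.resize(b[140:260,260:380],(340,340))])[:,:,::-1])
t,_=get_image("top"); t0=np.load("top0.npz")["im"]
d=cv2.absdiff(t,t0).max(2)>50; n,_,st,ce=cv2.connectedComponentsWithStats(d[150:340,100:520].astype(np.uint8))
print([((c+[100,150]).round().tolist(),int(s[4])) for c,s in zip(ce[1:],st[1:]) if s[4]>12],observe()["time_s"])
E
```

```text
fan top 78.2 expect 76 tip off [-0.0008  0.0003]
wide top 366.7 expect 72 tip off [0.0002 0.01  ]
fine top 81.2 expect 80 tip off [-0.0002  0.0008]
hood top 71.2 expect 70 tip off [-0.0006 -0.0038]
[([362.0, 263.0], 35), ([415.0, 268.0], 16), ([288.0, 284.0], 120), ([260.0, 290.0], 115), ([235.0, 295.0], 134), ([207.0, 300.0], 121)] 43.2083
```

View pics/s2.png

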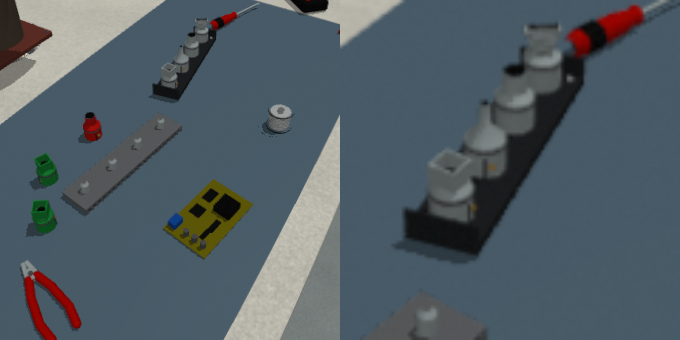

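The picture shows the nozzles upright on the stand, the rack empty and the bystanders where they were. The image differences are only at the rack and stand. The 366.7 mm reading for the wide nozzle is a stray depth point, not a real height.

```bash
python3 -c "
from h import *
P=np.load('b_stand.npz')['P'];q=P[(np.hypot(P[:,0]-.4905,P[:,1]-.1996)<.022)&(P[:,2]<.15)];print(np.percentile(q[:,2],99.5))
hold(.3);job_done()"
```

```text
0.0739789270828032
the job is handed in; nothing more can be done
```

All four nozzles are on the dark steel stand, one per post, in their original left-to-right order: fan, wide, fine, hood. I handed the job in at about 43.5 s of the 99 s allowed.

- **Seating:** each nozzle touched down at the same gripper height, within 0.3 mm, as when it sat on the rack. The tops measured 78, 74, 81 and 71 mm, against 76, 72, 80 and 70 mm expected. The 1–2 mm excess is within the camera calibration.
- **Disagreeing readings:** the first height for the wide nozzle was 367 mm, a stray depth point; without such points it read 74 mm. Its tip-offset reading was spoiled by the same point and I did not repeat it. The hood's tip read about 4 mm off its post centre, within the 6 mm of play.
- **Everything else:** the last pictures show all four nozzles upright and the rack empty. Before-and-after images differ only at the rack and the stand, so the look-alikes and other items were not moved.

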